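# Dock the gel scraper and start the UV cycle

## Robot

A 7-joint arm with a two-finger parallel gripper is mounted at the origin on the work surface. World frame = base frame: x ahead of the robot, y to its left, z up, the work surface at z = 0. Lengths are in m, angles in rad, forces in N, time in s.
With the tool pointing down it reaches from about 0.4 to 0.85 m from the base axis. Payload 6.9 kg.
Tool frame: the origin (TCP) lies on the front face of the gripper's body, between the roots of the fingers; the fingertips stand 73 mm ahead of it and the grasp point (between the pads) lies 54 mm ahead of it (ctrl.finger_overhang is the distance from the TCP to the fingertips, in m); z points along the fingers, y is the line along which they close (so a half turn about z gives the same grasp; the last joint's range is limited). The gripper opens to 85 mm and grips with 20 to 120 N. Pads are 22 mm wide; open, the fingers measure 114 mm over their backs; the gripper's body (76 mm by 85 mm) begins 54 mm behind the grasp point. The pads swing forward as they close: fully open they stand 13 mm farther back than shut.
Start: joints at [-1.175, 0.507, -0.238, 1.5, 0.126, 1.149, -0.155], TCP at [0.179, 0.599, 0.304] pointing down, gripper open.
Joint ranges: [-3.08, 3.08], [-0.24, 2.05], [-1.43, 1.35], [0, 2.5], [-1.52, 4.66], [0.17, 1.96], [-2.89, 2.89]. Speed limits (rad/s): [2.39, 2.39, 3.14, 3.14, 3.14, 3.14, 3.14].

## Interface

Orientations are given as a unit quaternion [w, x, y, z].
In Python, from rig import ctrl, cams, nets gives the robot as it stands. The module is installed in compiled form; this text tells all that it offers.
- The arm moves only by the tool carry_out, never from a script. Its argument "motion" is text: rows parted by semicolons, each of 5 numbers parted by spaces: the opening, from 0 (shut) to 1 (fully open), then the shift along the tool's x, y, z in m, then the turn about the tool's z in units of 8 degrees (1.0 is 8 degrees). In form: gripper dx dy dz yaw; .... A call has 1 to 20 rows; each row is the pose to reach, as a shift and turn from the pose commanded when the call began, along the tool's axes at that moment; what a row does not reach only later rows make up. A row lasts 1/8 s, in which the tool goes at most 62.5 mm and 10.7 degrees, less where a joint would pass 70% of its speed; a pose out of reach is approached as far as the arm can. A call with a gripper value outside its range is refused whole. The fingers move at their own pace and stop on an object; "newtons" is the grip in N (left out, the last holds). Time passes only in rows, so rows that repeat a pose let the fingers close. It gives the time, the measured TCP pose, the force, the opening and the grip force at its end, in the units of the state.
- ctrl.state(): the state, without advancing time (a new reading comes with each control period).
- cams.grab_frame(name): name is "scene" or "top"; returns a dict with "image" (480x640x3 uint8, red, green, blue), "depth" (480x640 float32, m along the optical axis (not along the pixel's ray), 0 where there is no reading), "fov_y" (degrees; the focal length in pixels is half the picture's height over the tangent of half this angle, whatever the lens; pixels are square), "cx", "cy" (the principal point, pixels), "distortion" ([k1, k2, p1, p2, k3] as OpenCV has them; the pictures are not rectified), "T" (4x4, takes a point from camera to world coordinates). Camera axes: x right, y down, z forward; pixel columns grow to the right and rows downward; lengths in m; the calibration is good to about 2 mm. A picture is of the moment at which its call begins.
- ctrl.job_done(): hands the job in; it is judged then, once.
Trained networks look in a picture, given as the dict that the camera call returned (one of the last four; its "shot" number tells which), for a name from the list of things; names that differ only in an ending like _2 or _b are one class to them, and where a whole thing is asked for, a point or a joint stands for the part that bears it (a point fixed in the world has none). Each returns a list of dicts, best first, with "score" (0 to 1); they miss things now and then, are a little off and sometimes report something else, mostly with a low value. They report only what shows in the picture. A call takes as long as a camera call. They do not tell look-alikes from the thing itself.
- nets.boxes_of(picture, thing): "uv" ([column, row] in pixels, amid what is visible of it).
- nets.cut_out(picture, thing): "pixels" (480x640 bool, what is visible of it) and "uv" ([column, row] in pixels, amid what is visible of it).
The state is a dict: "time": time; "qpos": joint angles; "joint_vel": joint speeds; "joint_torque": joint torques, N m; "ee_pos": TCP position; "orientation": TCP orientation; "contact_force": force on the tool from outside, world axes, zero at the start; "ft_torque": the same for the moment, N m; "width": finger opening in m; "grasp_force": force on a finger pad.
Only numpy, scipy, OpenCV 4.12 (cv2) and the standard library are available. Lean on these libraries where they do the work, as an engineer would, in place of code of your own. Each camera call takes 0.05 s, during which the arm holds its last target. There are 200 camera calls.

## Task

Slide the yellow-handled gel scraper across the bench, blade first, into the slot of the white UV dock until it is fully home against the end stop. Then swing the dock's red sprung lever all the way to its stop to start the cycle and let it spring back, leaving the scraper home; do not work the lever before the scraper is in, and do not shift or tip the other things on the bench.

Things in the scene. Friction and masses are not known exactly. Their poses are not given: they have to be found in the camera images.
- scraper: Gel scraper lying flat and loose on the bench, 180 mm long, 0.25 kg. Origin under its middle; x points along it to the blade edge, z up. Rear half (x -90 to 0 mm): yellow block grip 100 mm wide, 22 mm high, flat vertical rear face at x = -90. Front half (x 0 to 90): steel blade 90 mm wide, 5 mm thick, flat on the bench. Too wide to grasp: push it
- blade_edge (a point): middle of the scraper's front blade edge, 90 mm ahead of the scraper's origin, 2.5 mm above its underside
- dock: White UV dock fixed to the bench, housing x -60 to +50 mm, 150 mm wide, 76 mm high. Origin: on the bench at the middle of the slot's end stop; x points the way a tool is pushed in, z up. The slot at bench level, 96 mm wide, 11 mm high, runs from the housing's front (x = -60) to the stop (x = 0)
- dock_mouth (a point): on the bench in the dock's entrance, at dock x = -90 mm, y = 0: midway between the front ends of two cream guide wings, 28 mm high, 145 mm apart there inside, narrowing to the slot's 96 mm at the housing's front (x = -60). With the blade against the stop, the front of the yellow grip is level with this point
- lever (a joint): the dock's sprung red lever (rad): 0 at rest, leaning 0.45 from vertical towards dock -x; pushed towards dock +x it meets its stop at 0.9, leaning 0.45 the other way; it springs back when let go. Hinge axis along dock y at dock x = 20, z = 88 mm, 110 mm from the red bar; 1 to 3 N at the bar moves it
- lever_bar (a point): centre of the lever's red cross bar, 70 mm long along dock y, 18 mm thick; at rest at about dock x = -28 mm, z = 187 mm, at the stop about x = +68 mm, same height
- jar: reddish-amber jar with red lid, 72 mm across, 100 mm high; origin under its centre; leave alone
- bottle: clear bottle with blue cap, 70 mm across, 150 mm high; origin under its centre; leave alone
- beaker: clear beaker, 72 mm across, 90 mm high, holding tall sticks up to 150 mm; origin under its centre; leave alone
- tip_box: clear box of blue pipette tips, 85 x 120 mm, 53 mm high; origin under its centre; leave alone
- dishes: stack of three flat round culture dishes, 88 mm across, 43 mm high; origin under its centre; leave alone
Things that resemble listed ones, but are neither listed nor needed, are in the scene too. What is shaped like the scraper but turquoise is not meant. What is shaped like the dock but purple is not meant.

How it is judged:
By the outcome, as a careful person would: the job done as asked, in the order asked, and still so for the second after the job is handed in, with the robot touching nothing.
It also fails if it takes over 64 s, if anything falls off the work surface, if the arm or the gripper's body presses on something with over 40 N, if the wrist force passes 120 N, or if a joint passes its speed limit or range.

## Working session

There is one attempt and no reset: what is moved stays moved. The work goes in short steps, Python scripts to look and compute and a tool call to move; the robot and the scene stay as the last step left them, time stands still between calls to the robot, and variables do not carry over. Pictures are saved under pics/ and viewed, at most 10 in all, crops included, and the job is handed in when it is done.

Besides the shell and the picture viewer there is one more tool, called after ">>>" in YAML: its name, and indented under it one key for each argument. carry_out: Moves the arm, as the interface text tells. Its arguments: {"type":"object","properties":{"motion":{"type":"string"},"newtons":{"type":"number"}},"required":["motion"]}

```bash
mkdir -p pics; cat > h.py <<'E'
import numpy as np, cv2
from rig import ctrl, cams, nets
def K(p):
    f=240/np.tan(np.radians(p["fov_y"])/2)
    return np.array([[f,0,p["cx"]],[0,f,p["cy"]],[0,0,1.]])
def world(p,uv,d=None,z=None):
    uv=np.atleast_2d(np.array(uv,float))
    n=cv2.undistortPoints(uv.reshape(-1,1,2),K(p),np.array(p["distortion"])).reshape(-1,2)
    r=np.c_[n,np.ones(len(n))]; T=np.array(p["T"])
    if d is not None: return (r*np.reshape(d,(-1,1)))@T[:3,:3].T+T[:3,3]
    r=r@T[:3,:3].T; return T[:3,3]+r*((z-T[2,3])/r[:,2:])
def proj(p,X):
    T=np.linalg.inv(np.array(p["T"])); r,_=cv2.Rodrigues(T[:3,:3])
    return cv2.projectPoints(np.array(X,float).reshape(-1,1,3),r,T[:3,3],K(p),np.array(p["distortion"]))[0].reshape(-1,2)
def cloud(p,m):
    m=m&(p["depth"]>0); v,u=np.nonzero(m); return world(p,np.c_[u,v],p["depth"][v,u])
def save(p,n): cv2.imwrite("pics/"+n,cv2.cvtColor(p["image"],cv2.COLOR_RGB2BGR))
E
python3 - <<'E'
from h import *
np.set_printoptions(precision=3,suppress=True)
for c in("scene","top"):
    p=cams.grab_frame(c); save(p,c+"0.png"); print(c,p["fov_y"],p["T"])
    for t in("scraper","dock","lever","lever_bar","jar","bottle","beaker","tip_box","dishes"):
        for r in nets.cut_out(p,t)[:3]:
            w=cloud(p,r["pixels"]); print(t,round(r["score"],2),np.array(r["uv"]),np.median(w,0) if len(w) else None,np.ptp(w,axis=0) if len(w) else None)
print(ctrl.state())
E
```

```text
scene 43.56785725371277 [[ 0.55   0.646 -0.529  1.409]
 [ 0.835 -0.425  0.348 -0.565]
 [ 0.    -0.634 -0.773  1.417]
 [ 0.     0.     0.     1.   ]]
scraper 0.61 [280.8 282.2] [ 0.521 -0.13   0.013] [0.135 0.198 0.04 ]
scraper 0.61 [237.8 241.4] [ 0.327 -0.153  0.015] [0.138 0.193 0.043]
dock 0.93 [299.5 347.9] [ 0.774 -0.203  0.075] [0.209 0.183 0.209]
dock 0.85 [366.  246.1] [0.581 0.117 0.073] [0.209 0.182 0.208]
lever 0.74 [419.6 181.5] [0.466 0.411 0.085] [0.162 0.166 0.163]
lever 0.68 [296.9 324.6] [ 0.754 -0.205  0.191] [0.069 0.067 0.128]
lever 0.57 [279.8 281.5] [ 0.523 -0.131  0.013] [0.135 0.192 0.04 ]
lever_bar 0.75 [359.1 212.6] [0.561 0.114 0.191] [0.208 0.111 0.203]
lever_bar 0.63 [299.  328.2] [ 0.752 -0.203  0.189] [0.183 0.094 0.207]
jar 0.81 [192.8 356.4] [ 0.636 -0.445  0.088] [0.106 0.068 0.108]
bottle 0.71 [417.8 179. ] [0.466 0.411 0.085] [0.162 0.166 0.163]
beaker 0.77 [454.3 215.5] [0.634 0.408 0.065] [0.127 0.125 0.156]
tip_box 0.83 [404.8 305.7] [0.794 0.103 0.047] [0.109 0.137 0.067]
dishes 0.89 [366.8 203.4] [0.421 0.247 0.041] [0.162 0.173 0.196]
top 47.
[... 808 characters left out ...]
074 0.159]
beaker 0.85 [150.8 207.3] [0.625 0.423 0.055] [0.103 0.109 0.16 ]
dishes 0.79 [215.3 312.2] [0.408 0.249 0.042] [0.085 0.088 0.047]
dishes 0.66 [150.2 210.4] [0.625 0.424 0.057] [0.097 0.099 0.159]
{'time': 1.0, 'qpos': array([-1.175,  0.507, -0.238,  1.5  ,  0.126,  1.149, -0.155]), 'joint_vel': array([-0.002, -0.   ,  0.001,  0.001,  0.   ,  0.   ,  0.   ]), 'joint_torque': array([ -0.001, -62.036,  -2.185, -24.996,   0.014,   0.002,  -0.   ]), 'ee_pos': array([0.179, 0.599, 0.304]), 'orientation': array([ 0.   ,  0.144,  0.99 , -0.   ]), 'contact_force': array([0.034, 0.073, 0.547]), 'ft_torque': array([-0.   , -0.005, -0.003]), 'grasp_force': 0.0, 'width': 0.08548639266429688}
```

View pics/scene0.png

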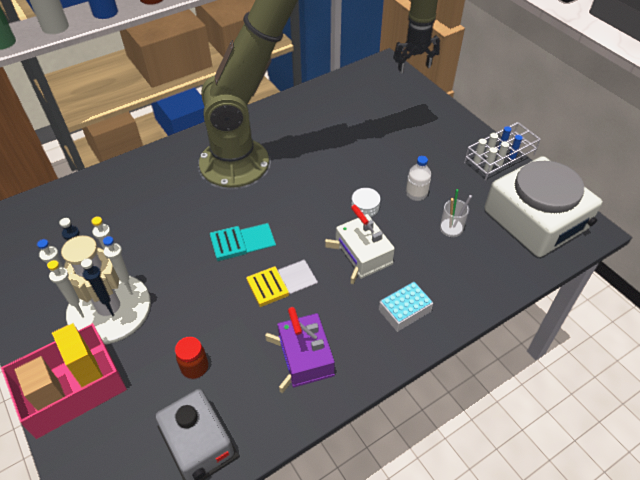

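View pics/top0.png

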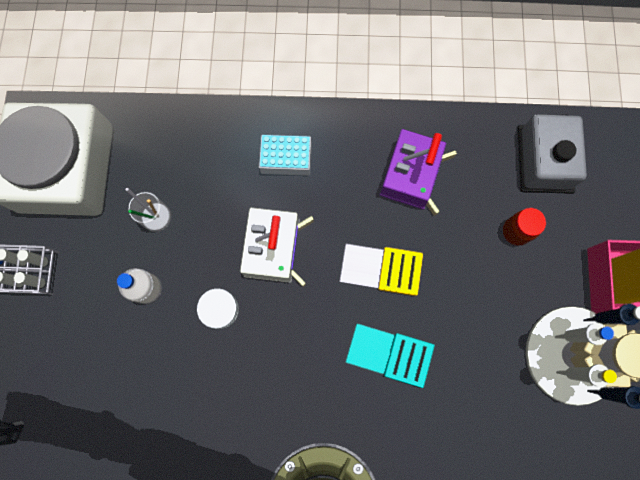

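The yellow scraper is at top (382,266), scene (281,282). Its turquoise look-alike is at top (392,354). The white dock is at top (270,244), with its mouth to the right between the cream wings at (305,221) and (298,280). The purple look-alike is at top (415,168). By colour, yellow and white are the ones meant. I'll measure both and confirm them in an enlarged crop.

```bash
cat > m.py <<'E'
from h import *
def rectfit(P):
    (c,s,a)=cv2.minAreaRect(P[:,:2].astype(np.float32)*1000); return np.array(c),np.array(s),a
def hsv(p): return cv2.cvtColor(p["image"],cv2.COLOR_RGB2HSV)
def region(p,X,r):
    W=cloudfull(p); return np.linalg.norm(W[...,:2]-np.array(X),axis=2)<r
def cloudfull(p):
    v,u=np.mgrid[:480,:640]; return world(p,np.c_[u.ravel(),v.ravel()],p["depth"].ravel()).reshape(480,640,3)
def scr(p):
    h=hsv(p); W=cloudfull(p)
    y=(h[...,0]>20)&(h[...,0]<34)&(h[...,1]>150)&(h[...,2]>110)
    y&=(W[...,0]>.3)&(W[...,0]<.8)&(abs(W[...,1])<.35)&(W[...,2]<.05)
    return y,W
E
python3 - <<'E'
from m import *
np.set_printoptions(precision=4,suppress=True)
for c in("scene","top"):
    p=cams.grab_frame(c); y,W=scr(p); h=hsv(p)
    n,l,st,ce=cv2.connectedComponentsWithStats(y.astype(np.uint8)); 
    y=cv2.morphologyEx(y.astype(np.uint8),cv2.MORPH_CLOSE,np.ones((9,9)))>0
    v,u=np.nonzero(y); P=world(p,np.c_[u,v],z=.022); print(c,"grip",rectfit(P),len(P), np.percentile(W[y][:,2],[50,90]))
    b=(h[...,1]<60)&(h[...,2]>120)&(abs(W[...,2])<.03)&(np.linalg.norm(W[...,:2]-[.52,-.08],axis=2)<.13)
    v,u=np.nonzero(b); P=world(p,np.c_[u,v],z=.005); print("blade",rectfit(P),len(P),np.median(W[b][:,2]))
    # dock top
    w=(h[...,1]<50)&(h[...,2]>130)&(abs(W[...,2]-.076)<.008)&(np.linalg.norm(W[...,:2]-[.56,.13],axis=2)<.15)
    P=W[w]; print("docktop",rectfit(P),len(P),np.median(P[:,2]))
    r=((h[...,0]<6)|(h[...,0]>174))&(h[...,1]>170)&(W[...,2]>.17)&(np.linalg.norm(W[...,:2]-[.56,.13],axis=2)<.15)
    P=W[r]; print("bar",rectfit(P),P.mean(0),P.max(0),len(P))
    k=(h[...,0]>12)&(h[...,0]<32)&(h[...,1]>30)&(h[...,1]<140)&(abs(W[...,2]-.025)<.012)&(np.linalg.norm(W[...,:2]-[.56,.07],axis=2)<.13)
    n,l,st,ce=cv2.connectedComponentsWithStats(k.astype(np.uint8))
    for i in range(1,n):
        if st[i,4]>15: print("wing",ce[i],st[i,4],rectfit(W[l==i]),np.median(W[l==i],0))
    if c=="top":
        im=cv2.cvtColor(p["image"],cv2.COLOR_RGB2BGR)[190:310,225:435]; cv2.imwrite("pics/crop.png",cv2.resize(im,None,fx=3.8,fy=3.8,interpolation=2))
E
```

```text
scene grip (array([ 515.6223, -165.2713]), array([ 91.0633, 110.8695]), 82.08748626708984) 1039 [0.021  0.0258]
blade (array([521.6597, -71.5396]), array([90.3742, 94.5246]), 82.65877532958984) 817 0.00406157718697675
docktop (array([558.2149, 137.1543]), array([112.6185, 156.5038]), 84.68583679199219) 1293 0.07537603106975643
bar (array([556.3712, 113.9696]), array([14.8145, 72.9699]), 85.64800262451172) [0.5568 0.1128 0.1931] [0.5926 0.1227 0.1999] 116
wing [332.4789 242.6479] 71 (array([487.2783,  74.8237]), array([40.2762, 21.322 ]), 50.42931365966797) [0.4884 0.0727 0.0235]
wing [354.7143 273.3036] 56 (array([616.0659,  65.303 ]), array([11.8645, 50.7818]), 40.854026794433594) [0.6184 0.0634 0.0249]
top grip (array([ 510.4427, -163.2375]), array([ 90.7246, 101.2201]), 82.28636169433594) 1710 [0.0215 0.025 ]
blade (array([522.8931, -73.4674]), array([91.8904, 92.986 ]), 82.39173889160156) 1544 0.004309553205976258
docktop (array([557.2965, 137.7122]), array([110.1915, 150.2854]), 85.35484313964844) 2584 0.07525600748489103
bar (array([554.6708, 115.6239]), array([15.8425, 67.406 ]), 84.54927825927734) [0.5541 0.1149 0.1938] [0.5883 0.1254 0.2006] 238
wing [304.8125 223.4167] 48 (array([615.6024,  61.9941]), array([ 9.0112, 41.775 ]), 36.21279525756836) [0.6126 0.0611 0.0249]
```

View pics/crop.png

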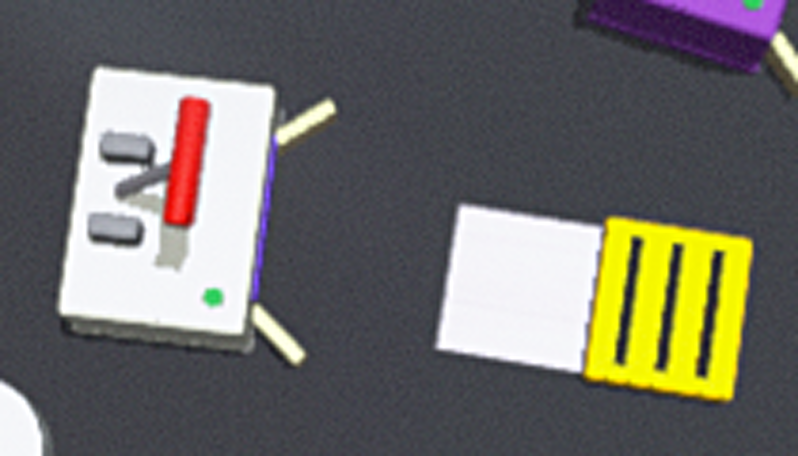

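The crop shows the white dock with its red bar and cream wings, its purple-edged slot facing right, and the yellow scraper with its blade to the left, facing that slot. These are the right pair. The sizes check: grip 91x101 mm at z 21 mm, dock top 110x150 mm at z 75 mm. From these I get dock origin ≈ (558,142) mm at yaw ≈ 85° and scraper ≈ (517,-118) mm at yaw ≈ 82.5°.

```bash
cat > go.py <<'E'
from h import *
from scipy.spatial.transform import Rotation as R
def frame():
    s=ctrl.state(); w,x,y,z=s["orientation"]; return s,R.from_quat([x,y,z,w]).as_matrix()
def rel(X,head=None):
    "shift in tool axes and turn units for TCP at X, tool y heading (deg)"
    s,M=frame(); d=M.T@(np.array(X)-s["ee_pos"])
    h=np.degrees(np.arctan2(M[1,1],M[0,1])); t=0 if head is None else ((h-head+180)%360-180)/8
    return np.round(d,4),round(t,2)
E
python3 - <<'E'
from go import *
print(ctrl.finger_overhang)
for X in([.45,.25,.33],[.499,-.257,.33],[.499,-.257,.079]): print(rel(X,-7.5))
E
```

```text
0.0726
(array([-0.3598, -0.2568, -0.0261]), np.float64(10.11))
(array([-0.5516, -0.7286, -0.0261]), np.float64(10.11))
(array([-0.5516, -0.7286,  0.2249]), np.float64(10.11))
```

>>> carry_out:
  motion: "0.5 -0.04 -0.03 -0.026 1; 0.5 -0.08 -0.06 -0.026 2; 0.5 -0.12 -0.09 -0.026 3; 0.5 -0.17 -0.12 -0.026 4; 0.5 -0.21 -0.15 -0.026 5; 0.5 -0.26 -0.18 -0.026 6; 0.5 -0.3 -0.21 -0.026 7; 0.5 -0.36 -0.257 -0.026 8; 0.5 -0.38 -0.31 -0.026 9; 0.5 -0.41 -0.37 -0.026 10.1; 0.5 -0.43 -0.42 -0.026 10.1; 0.5 -0.45 -0.48 -0.026 10.1; 0.5 -0.475 -0.53 -0.026 10.1; 0.5 -0.5 -0.59 -0.026 10.1; 0.5 -0.52 -0.64 -0.026 10.1; 0.5 -0.54 -0.69 -0.026 10.1; 0.5 -0.552 -0.729 -0.026 10.1; 0.5 -0.552 -0.729 -0.026 10.1; 0.5 -0.552 -0.729 -0.026 10.1; 0.5 -0.552 -0.729 -0.026 10.1"

```text
time: 3.6
ee_pos: [0.4997, -0.2559, 0.3299]
orientation: [-0.0, 0.751, 0.661, 0.0]
contact_force: [-0.2, -0.1, 0.1]
width: 0.0427
grasp_force: 0.0
```

```bash
python3 - <<'E'
from go import *
s,M=frame(); print(s["time"],s["ee_pos"],s["width"],M[:,1],s["contact_force"],s["qpos"])
print(rel([.499,-.257,.079],-7.5))
E
```

```text
3.6 [ 0.49965986 -0.25586205  0.32991561] 0.04267938378339252 [ 9.91948488e-01 -1.26641986e-01  6.50751383e-05] [-0.15919701 -0.05924112  0.0850006 ] [ 0.17919448  0.40369372  0.37546174  1.63419184 -0.16049606  1.13438189
  0.4683183 ]
(array([-0.0014, -0.0005,  0.2509]), np.float64(0.03))
```

>>> carry_out:
  motion: "0.5 0 0 0.06 0; 0.5 0 0 0.12 0; 0.5 0 0 0.17 0; 0.5 0 0 0.21 0; 0.5 0 0 0.235 0; 0.5 0 0 0.249 0; 0.5 0 0 0.249 0; 0.5 0 0 0.249 0"

```text
time: 4.6
ee_pos: [0.4999, -0.2575, 0.082]
orientation: [0.001, 0.751, 0.66, 0.0]
contact_force: [-0.7, -0.6, 0.1]
width: 0.0425
grasp_force: 0.0
```

```bash
cat > see.py <<'E'
from m import *
from go import frame
import sys
np.set_printoptions(precision=4,suppress=True)
D=np.array([.558,.1425]); a=np.radians(85); ex=np.array([np.cos(a),np.sin(a)]); ey=np.array([-ex[1],ex[0]])
def see(c="top",name=None):
    p=cams.grab_frame(c); h=hsv(p); W=cloudfull(p); y,_=scr(p)
    y=cv2.morphologyEx(y.astype(np.uint8),cv2.MORPH_CLOSE,np.ones((9,9)))>0
    for n,m,z in(("grip",y,.022),("blade",(h[...,1]<60)&(h[...,2]>120)&(abs(W[...,2]-.004)<.012)&(abs(W[...,0]-.53)<.07)&(W[...,1]>-.14)&(W[...,1]<.075),.005)):
        v,u=np.nonzero(m)
        if len(v)<20: print(n,"none"); continue
        P=world(p,np.c_[u,v],z=z)[:,:2]; c0,s,g=rectfit(P); d=c0/1000-D
        print(n,"size",s,"deg",g,"world",c0,"dock x,y",d@ex,d@ey,"xmin,max",((P-D)@ex).min(),((P-D)@ex).max())
    if name: save(p,name)
    return p
if __name__=="__main__":
    for c in ("top","scene"): see(c,(c+sys.argv[1]) if len(sys.argv)>1 else None)
    s,M=frame(); t=s["ee_pos"][:2]-D; print(s["time"],s["ee_pos"],"tool dock",t@ex,t@ey,"head",np.degrees(np.arctan2(M[1,1],M[0,1])),s["contact_force"])
E
python3 see.py 1.png
```

```text
grip size [90.1819 98.9443] deg 82.28636169433594 world [ 511.6068 -163.1214] dock x,y -0.30850181963190293 0.019579991024750127 xmin,max -0.3552538176335376 -0.26111918727516964
blade size [194.1151  98.8314] deg 87.17906188964844 world [525.6528 -25.3538] dock x,y -0.1700342723029452 0.017594718926290963 xmin,max -0.26578317397603857 -0.07439388039857152
grip size [ 90.5221 112.314 ] deg 81.94393920898438 world [ 515.0483 -164.9067] dock x,y -0.30998043147589627 0.015995954851248596 xmin,max -0.35766411331986053 -0.2619213649718737
blade size [199.2318 102.4197] deg 76.68710327148438 world [533.8254 -19.9769] dock x,y -0.16396556872231566 0.009921774969062498 xmin,max -0.2633711188602069 -0.07198695243844762
4.7 [ 0.4999 -0.2576  0.082 ] tool dock -0.40367141642872695 0.023046504809103713 head -7.393290009586698 [ 0.0092  0.0829 -0.6333]
```

View pics/top1.png

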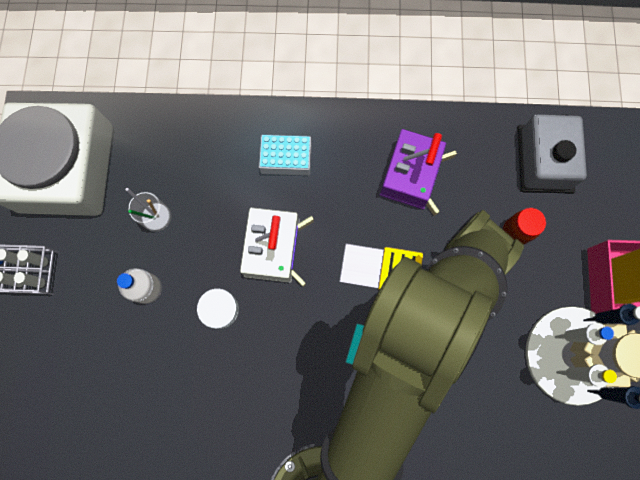

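>>> carry_out:
  motion: "0.5 0.01 0 0.004 0; 0.5 0.022 0 0.004 0; 0.5 0.032 0 0.004 0; 0.5 0.038 0 0.004 0; 0.5 0.044 0.001 0.004 0; 0.5 0.05 0.0025 0.004 0; 0.5 0.057 0.004 0.004 -0.03; 0.5 0.064 0.0055 0.004 -0.06; 0.5 0.071 0.007 0.004 -0.09; 0.5 0.078 0.0085 0.004 -0.12; 0.5 0.085 0.01 0.004 -0.15; 0.5 0.085 0.01 0.004 -0.15"

```text
time: 6.2
ee_pos: [0.5205, -0.1733, 0.0768]
orientation: [-0.0, 0.744, 0.668, 0.0]
contact_force: [0.6, -0.3, -0.2]
width: 0.0432
grasp_force: 0.0
```

```bash
python3 - <<'E'
s=open('see.py').read()
s=s.replace("        v,u=np.nonzero(m)\n","        _,l,st,_=cv2.connectedComponentsWithStats(m.astype(np.uint8)); m=l==1+np.argmax(st[1:,4]) if len(st)>1 else m\n        v,u=np.nonzero(m)\n")
open('see.py','w').write(s)
E
python3 see.py 2.png
```

```text
grip size [44.3452 46.7594] deg 83.50743865966797 world [554.8517 -97.526 ] dock x,y -0.23938704614778117 -0.017783311249723918 xmin,max -0.26211734230769995 -0.21738549332000778
blade size [91.3704 90.3504] deg 84.09740447998047 world [537.0258 -27.1475] dock x,y -0.17082992687219786 0.0061086793732640695 xmin,max -0.2171227057314961 -0.12469875740796954
grip size [ 89.3373 111.9029] deg 82.02972412109375 world [ 530.9144 -118.7929] dock x,y -0.2626592267957717 0.004209329056040876 xmin,max -0.31004457572483707 -0.2155371863660979
blade size [90.006  94.7732] deg 83.97553253173828 world [534.4448 -25.1906] dock x,y -0.16910548342560255 0.008850339986228216 xmin,max -0.21491847347135118 -0.12345911463754211
6.3 [ 0.5202 -0.1739  0.0768] tool dock -0.31848264911509244 0.01010714499112675 head -6.172726828584112 [-0.31   -0.2329 -0.503 ]
```

View pics/scene2.png

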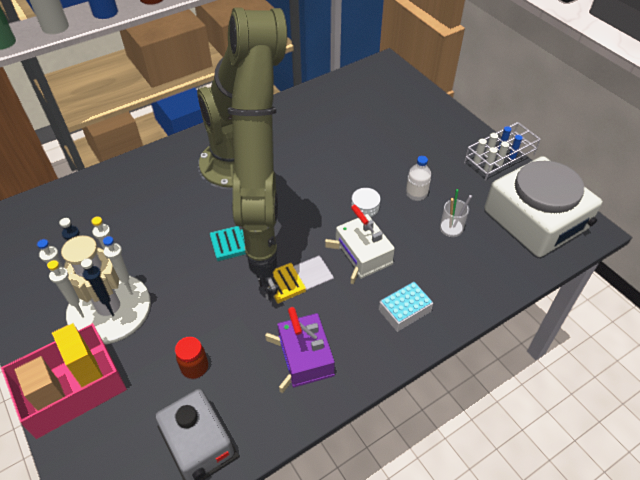

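The scene shows both fingers squarely behind the yellow grip at (275,282) and the blade at (313,272) heading for the slot. The scraper is following the tool, and the jar and turquoise scraper haven't moved.

>>> carry_out:
  motion: "0.5 0.008 0.0015 0 -0.02; 0.5 0.016 0.003 0 -0.05; 0.5 0.024 0.0045 0 -0.08; 0.5 0.032 0.006 0 -0.11; 0.5 0.04 0.0075 0 -0.15; 0.5 0.048 0.009 0 -0.15; 0.5 0.054 0.009 0 -0.15; 0.5 0.054 0.009 0 -0.15"

```text
time: 7.3
ee_pos: [0.5351, -0.1207, 0.0768]
orientation: [-0.0, 0.737, 0.676, 0.0]
contact_force: [0.1, 0.6, -1.1]
width: 0.0426
grasp_force: 0.0
```

```bash
python3 see.py 3.png
```

```text
grip size [16.6794 35.4388] deg 57.12499237060547 world [579.3271 -27.0389] dock x,y -0.16703495311066924 -0.036022279489561874 xmin,max -0.18177017642957044 -0.1629828086421107
blade size [90.8238 52.4718] deg 85.08984375 world [567.7697  24.0651] dock x,y -0.11713273682085741 -0.020054819676742094 xmin,max -0.1625246609118388 -0.07169496083518695
grip size [ 90.3046 112.7862] deg 83.81767272949219 world [544.765 -67.131] dock x,y -0.2099868076516087 -0.005085924314020426 xmin,max -0.2560739887697438 -0.16383081510719658
blade size [90.221  94.5109] deg 85.0135498046875 world [546.5428  28.0311] dock x,y -0.11503183826030262 0.0014369359923811905 xmin,max -0.16013204756676985 -0.06991287759158388
7.4 [ 0.5349 -0.1213  0.0768] tool dock -0.2647622597721952 4.4584194277840796e-05 head -4.9818938092643705 [ 0.2831 -0.7305  0.3174]
```

>>> carry_out:
  motion: "0.5 0.006 0 0 0; 0.5 0.012 0 0 0; 0.5 0.018 0 0 0; 0.5 0.024 0 0 0; 0.5 0.03 0 0 0; 0.5 0.036 0 0 0; 0.5 0.042 0 0 0; 0.5 0.048 0 0 0"

```text
time: 8.4
ee_pos: [0.5391, -0.0735, 0.0769]
orientation: [-0.0, 0.737, 0.676, -0.0]
contact_force: [0.1, -1.9, 0.2]
width: 0.0428
grasp_force: 1.0
```

```bash
python3 see.py 4.png
```

```text
grip none
blade size [44.0478 55.9128] deg 85.33599853515625 world [568.8735  54.1404] dock x,y -0.0870757250012935 -0.018533147831682164 xmin,max -0.10895409530034383 -0.0649649232714334
grip size [ 91.4319 112.9231] deg 83.32061767578125 world [549.2639 -19.2882] dock x,y -0.16193395111933023 -0.005397930556942064 xmin,max -0.20915938857650676 -0.11481483487436127
blade size [47.516  95.4012] deg 81.96112060546875 world [549.4811  57.0198] dock x,y -0.08589741942586278 0.0010364113664197156 xmin,max -0.11208556038584992 -0.06372824719022793
8.5 [ 0.5392 -0.0728  0.0769] tool dock -0.21610547256544305 -5.8280538650956776e-05 head -4.943532183506025 [0.1721 0.7896 0.2375]
```

View pics/scene4.png

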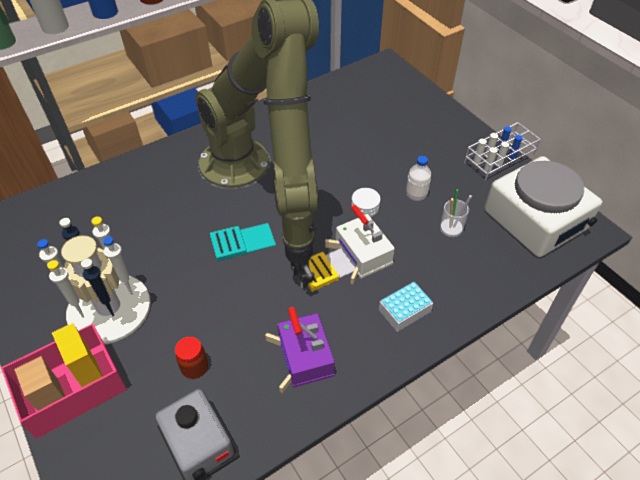

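The blade is in the slot (scene (343,262)) with the grip behind it at (320,271) and no jamming force. About 22 mm remain.

>>> carry_out:
  motion: "0.5 0.005 0 0 0; 0.5 0.01 0 0 0; 0.5 0.014 0 0 0; 0.5 0.017 0 0 0; 0.5 0.019 0 0 0; 0.5 0.02 0 0 0"

```text
time: 9.25
ee_pos: [0.5408, -0.0539, 0.0769]
orientation: [-0.0, 0.737, 0.676, -0.0]
contact_force: [0.1, -2.3, 0.8]
width: 0.0427
grasp_force: 1.1
```

>>> carry_out:
  motion: "0.5 0.001 0 0 0; 0.5 0.002 0 0 0; 0.5 0.003 0 0 0; 0.5 0.003 0 0 0"

```text
time: 9.75
ee_pos: [0.5411, -0.0508, 0.0769]
orientation: [-0.0, 0.737, 0.676, 0.0]
contact_force: [-0.6, -1.6, 0.1]
width: 0.0429
grasp_force: 0.8
```

>>> carry_out:
  motion: "0.5 0.001 0 0 0; 0.5 0.002 0 0 0; 0.5 0.003 0 0 0"

```text
time: 10.12
ee_pos: [0.5414, -0.048, 0.0769]
orientation: [0.0, 0.737, 0.676, -0.0]
contact_force: [0.1, -2.1, 0.8]
width: 0.0428
grasp_force: 1.1
```

```bash
python3 see.py
```

```text
grip none
blade none
grip size [ 91.9174 111.8135] deg 83.97466278076172 world [550.4401   4.5317] dock x,y -0.13810214119259526 -0.004493618778514144 xmin,max -0.18481422010087986 -0.09130684864165449
blade size [20.6341 90.4946] deg 83.58647155761719 world [552.2862  67.6368] dock x,y -0.07507633407922579 -0.0008326961674172636 xmin,max -0.08650640696821556 -0.06554148848583331
10.225 [ 0.5414 -0.0478  0.0769] tool dock -0.19101930177261114 -3.5735481036206184e-05 head -4.995291069190467 [ 0.2916 -1.9339  0.4861]
```

>>> carry_out:
  motion: "0.5 0.001 0 0 0; 0.5 0.002 0 0 0; 0.5 0.003 0 0 0"

```text
time: 10.6
ee_pos: [0.5415, -0.0467, 0.0769]
orientation: [0.001, 0.738, 0.675, -0.001]
contact_force: [-1.1, -8.7, 1.1]
width: 0.0426
grasp_force: 4.4
```

>>> carry_out:
  motion: "0.5 0.001 0 0 0; 0.5 0.002 0 0 0; 0.5 0.002 0 0 0"

```text
time: 10.98
ee_pos: [0.5418, -0.0465, 0.077]
orientation: [0.002, 0.738, 0.675, -0.001]
contact_force: [0.2, -12.6, -0.9]
width: 0.0431
grasp_force: 6.0
```

The force rose to 12 N and the tool stopped at dock x ≈ -190 mm, where -191 was expected. The scraper is home. I'll back off, rise and look.

>>> carry_out:
  motion: "0.5 -0.004 0 0 0; 0.5 -0.015 0 0 0; 0.5 -0.035 0 0 0; 0.5 -0.05 0 0 0; 0.5 -0.05 0 -0.03 0; 0.4 -0.05 0 -0.08 0; 0.4 -0.05 0 -0.13 0; 0.4 -0.05 0 -0.16 0; 0.4 -0.05 0 -0.17 0; 0.4 -0.05 0 -0.17 0"

```text
time: 12.22
ee_pos: [0.5374, -0.0928, 0.2467]
orientation: [-0.0, 0.737, 0.676, 0.0]
contact_force: [-0.9, -0.4, -0.3]
width: 0.0342
grasp_force: 0.0
```

```bash
python3 see.py 5.png; python3 - <<'E'
import cv2
i=cv2.imread('pics/scene5.png')[180:320,240:440]; cv2.imwrite('pics/c5.png',cv2.resize(i,None,fx=4,fy=4,interpolation=2))
from go import *
print([rel([.558+x*.0872,.1425+x*.9962,.247],-5) for x in (-.072,-.048,.048)])
E
```

```text
grip size [ 77.8787 101.89  ] deg 85.25959014892578 world [546.2493  13.8875] dock x,y -0.12914723936061767 0.0004966989410189415 xmin,max -0.1678836741857099 -0.08999185108025883
blade size [23.2227 92.7626] deg 85.67402648925781 world [551.3624  65.8189] dock x,y -0.07696782963292446 -7.0884855420843e-05 xmin,max -0.08908762698598012 -0.0649649232714334
grip size [ 94.4074 110.6763] deg 84.97148132324219 world [550.6476   5.8952] dock x,y -0.13672578403132382 -0.0045814540837859526 xmin,max -0.18391877056253222 -0.08949733210435347
blade size [22.3792 92.6614] deg 83.32687377929688 world [551.0339  70.5603] dock x,y -0.07227311324079494 0.0006696568696582472 xmin,max -0.08473485756556112 -0.062224272532312455
12.325 [ 0.5369 -0.0926  0.2455] tool dock -0.23601153399845423 0.0005401214641638955 head -4.996957580965236 [-0.7631  0.1239  0.6751]
[(array([ 0.164 ,  0.0005, -0.0015]), np.float64(0.0)), (array([ 0.188 ,  0.0005, -0.0014]), np.float64(0.0)), (array([ 0.284 ,  0.0006, -0.0014]), np.float64(0.0))]
```

View pics/c5.png

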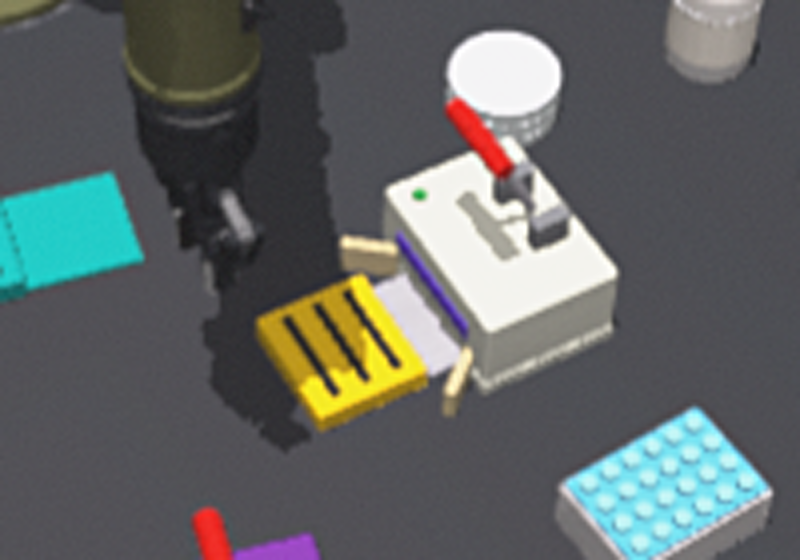

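The crop shows the blade seated in the slot with the grip front level with the wing ends, at dock x = -90 mm. The lever is at rest and nothing else has moved. Now the lever.

>>> carry_out:
  motion: "0.4 0.04 0 0 0; 0.4 0.09 0 0 0; 0.4 0.13 0 0 0; 0.4 0.16 0 0 0; 0.4 0.175 0 0 0; 0.4 0.184 0 0 0; 0.4 0.192 0 0 0; 0.4 0.2 0 0 0; 0.4 0.21 0 0 0; 0.4 0.22 0 0 0; 0.4 0.23 0 0 0; 0.4 0.24 0 0 0; 0.4 0.25 0 0 0; 0.4 0.26 0 0 0; 0.4 0.27 0 0 0; 0.4 0.275 0 0 0"

```text
time: 14.32
ee_pos: [0.5613, 0.1817, 0.2464]
orientation: [-0.0, 0.737, 0.676, -0.001]
contact_force: [-0.1, -3.2, -3.3]
width: 0.0346
grasp_force: 1.7
```

>>> carry_out:
  motion: "0.4 0.002 0 0 0; 0.4 0.004 0 0 0; 0.4 0.006 0 0 0; 0.4 0.006 0 0 0"

```text
time: 14.82
ee_pos: [0.562, 0.187, 0.2469]
orientation: [0.0, 0.737, 0.676, -0.0]
contact_force: [1.3, -4.1, -2.9]
width: 0.0342
grasp_force: 1.8
```

>>> carry_out:
  motion: "0.4 0.002 0 0 0; 0.4 0.004 0 0 0; 0.4 0.006 0 0 0; 0.4 0.006 0 0 0"

```text
time: 15.32
ee_pos: [0.5625, 0.1918, 0.2468]
orientation: [0.001, 0.738, 0.675, -0.001]
contact_force: [-0.1, -7.6, -3.5]
width: 0.034
grasp_force: 3.7
```

```bash
python3 - <<'E'
from see import *
p=cams.grab_frame("scene"); save(p,"scene6.png"); h=hsv(p); W=cloudfull(p)
r=((h[...,0]<6)|(h[...,0]>174))&(h[...,1]>150)&(W[...,2]>.15)&(np.linalg.norm(W[...,:2]-D,axis=2)<.15)
print(r.sum(),W[r].mean(0),(W[r][:,:2]-D).mean(0)@ex)
i=cv2.imread('pics/scene6.png')[160:300,260:460]; cv2.imwrite('pics/c6.png',cv2.resize(i,None,fx=4,fy=4,interpolation=2))
E
```

```text
31 [0.5936 0.2022 0.1994] 0.062588656553485
```

View pics/c6.png

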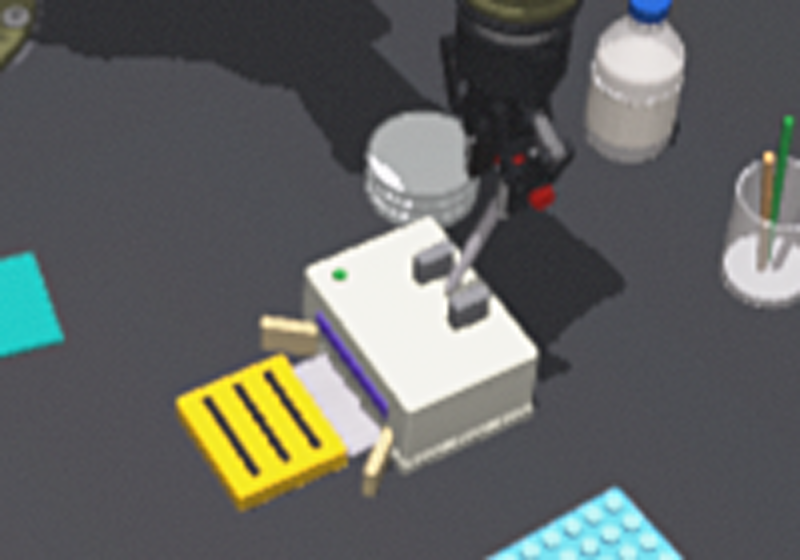

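The lever now leans past vertical, with its bar (520,180 in the crop) held by the fingers, and the force is rising. I'll press a little more to be sure it's at the stop.

>>> carry_out:
  motion: "0.4 0.002 0 0 0; 0.4 0.003 0 0 0; 0.4 0.004 0 0 0; 0.4 0.004 0 0 0"

```text
time: 15.88
ee_pos: [0.5626, 0.1928, 0.2465]
orientation: [0.002, 0.738, 0.674, -0.003]
contact_force: [-1.0, -15.0, -2.3]
width: 0.0342
grasp_force: 7.2
```

It's at the hard stop: 15 N and only 1 mm of further motion. Retreating.

>>> carry_out:
  motion: "0.4 -0.004 0 0 0; 0.4 -0.015 0 0 0; 0.4 -0.03 0 0 0; 0.4 -0.045 0 0 0; 0.4 -0.06 0 0 0; 0.4 -0.075 0 0 0; 0.4 -0.09 0 0 0; 0.4 -0.105 0 0 0; 0.4 -0.12 0 0 0; 0.4 -0.14 0 0 0; 0.4 -0.17 0 0 0; 0.4 -0.2 0 0 0; 0.4 -0.23 0 -0.02 0; 0.4 -0.25 0 -0.05 0; 0.4 -0.25 0 -0.08 0; 0.4 -0.25 0 -0.08 0"

```text
time: 17.88
ee_pos: [0.5417, -0.0534, 0.3291]
orientation: [0.002, 0.738, 0.675, 0.002]
contact_force: [0.1, -1.2, -0.1]
width: 0.0343
grasp_force: 0.0
```

```bash
python3 see.py 7.png; python3 - <<'E'
from see import *
p=cams.grab_frame("top"); h=hsv(p); W=cloudfull(p)
r=((h[...,0]<6)|(h[...,0]>174))&(h[...,1]>150)&(W[...,2]>.15)&(np.linalg.norm(W[...,:2]-D,axis=2)<.15)
print(r.sum(),(W[r][:,:2]-D).mean(0)@ex)
E
```

```text
grip size [14.7539 72.0719] deg 85.53800964355469 world [563.7062  43.9503] dock x,y -0.09767733992872549 -0.014273694621453161 xmin,max -0.10479764229806965 -0.08999185108025883
blade size [23.2335 91.6751] deg 85.80062103271484 world [552.1544  65.6814] dock x,y -0.07703578429677763 -0.0008718475871334826 xmin,max -0.08900205702394097 -0.0649649232714334
grip size [ 94.5583 110.1776] deg 84.97148132324219 world [550.8893   5.7982] dock x,y -0.13680134576353165 -0.004830687349250556 xmin,max -0.18406350913672448 -0.08949733210435347
blade size [20.6605 89.9844] deg 83.32687377929688 world [552.2634  69.5512] dock x,y -0.07317117454502774 -0.0006431632298311509 xmin,max -0.08473485756556112 -0.06372824719022793
17.975 [ 0.5407 -0.0523  0.3266] tool dock -0.19553599998664606 0.00020881953078938294 head -5.006615959016658 [-0.1947 -0.0501 -0.672 ]
245 -0.027891481207985666
```

View pics/scene7.png

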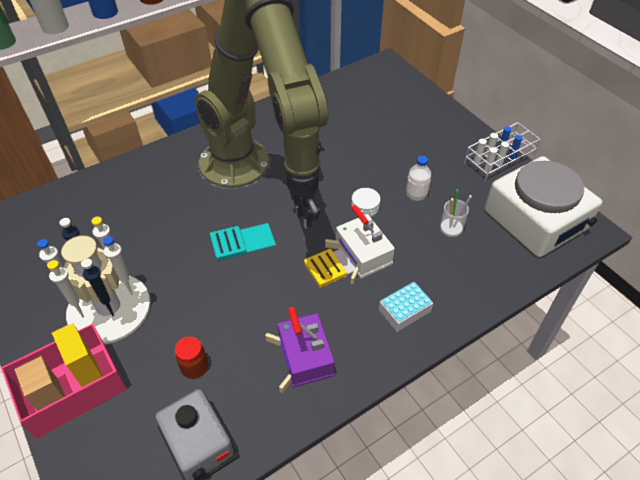

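The scraper is still home at (325,267). The lever is back at rest at (361,215), dock x = -28 mm. The arm is clear and everything else is where it was.

```bash
python3 -c "
from rig import ctrl
print(ctrl.job_done())"
```

```text
the job is handed in; nothing more can be done
None
```

The yellow scraper is fully home in the white dock, the red lever was pushed to its stop and has sprung back, nothing else on the bench was moved, and the job was handed in at about 18 s on the robot's clock.

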